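Wedge the brush maker's press firm

ROBOT

A 7-joint arm with a two-finger parallel gripper is mounted at the origin on the work surface. World frame = base frame: x ahead of the robot, y to its left, z up, the work surface at z = 0. Lengths are in mm, angles in degrees, forces in N, time in s.
With the tool pointing down it reaches from about 350 to 900 mm from the base axis. Payload 8.1 kg.
Tool frame: the origin (TCP) lies on the centre line of the jaws, within the pads' length; the fingertips stand 11 mm ahead of it and the grasp point (between the pads) lies 8 mm behind it; z points along the fingers, y is the line along which they close (so a half turn about z gives the same grasp; the last joint's range is limited). The gripper opens to 85 mm and grips with 20 to 120 N. Pads are 22 mm wide; open, the fingers measure 114 mm over their backs; the gripper's body (76 mm by 85 mm) begins 54 mm behind the grasp point. The pads swing forward as they close: fully open they stand 13 mm farther back than shut.
Start: joints at [-70.909, 24.895, 1.432, 90.138, -0.665, 64.973, -4.303], TCP at [263.862, 566.584, 242.323] pointing down, gripper open.
Joint ranges: [-149.89, 149.89], [-25.12, 119.58], [-72.63, 75.52], [4.76, 147.25], [-75.54, 255.54], [6.69, 114.76], [-157.13, 157.13]. Speed limits (degrees/s): [127.2, 127.2, 172.46, 172.46, 180, 180, 180].

INTERFACE

Orientations are given as [roll, pitch, yaw] about the fixed x, y, z axes, in that order (R = Rz(yaw) Ry(pitch) Rx(roll)).
In Python, from cell import r gives the robot as it stands.
- The arm moves only by the tool carry_out, never from a script. Its argument "steps" is a list that holds one entry, the list of rows, each a list of 7 numbers: the opening, from 0 (shut) to 1 (fully open), then the shift along the world's x, y, z scaled (see below), then the turn, a rotation vector about the world's x, y, z scaled (see below). In form: [[[fingers, x, y, z, rx, ry, rz], ...]]. A call has 1 to 8 rows; each row is the pose to reach, as a shift and turn from the pose commanded when the call began; what a row does not reach only later rows make up. The controller multiplies each number of a shift by 1 m and each number of a turn by 0.5 rad. A row lasts 1/10 s, in which the tool goes at most 50 mm and 8.59 degrees, less where a joint would pass 70% of its speed; a pose out of reach is approached as far as the arm can. A call with a number of a shift or a turn outside -1 to 1 is refused whole. A call with a gripper value outside its range is refused whole. The fingers move at their own pace and stop on an object; "newtons" is the grip in N (left out, the last holds). Time passes only in rows, so rows that repeat a pose let the fingers close. It gives the time, the measured TCP pose, the force, the opening and the grip force at its end, in the units of the state.
- r.sense(): the state, without advancing time (a new reading comes with each control period).
- r.grab_frame(name): name is "scene" or "side" or "wrist"; returns a dict with "img" (400x640x3 uint8, red, green, blue), "range_z" (400x640 float32, mm along the optical axis (not along the pixel's ray), 0 where there is no reading), "vfov" (degrees; the focal length in pixels is half the picture's height over the tangent of half this angle, whatever the lens; pixels are square), "cx", "cy" (the principal point, pixels), "origin" and "rotation" of the camera in the world; the wrist camera has in their place "T_tool_cam" (4x4, takes a point from camera to tool coordinates, whose origin is the TCP and whose axes are the flange's). Camera axes: x right, y down, z forward; pixel columns grow to the right and rows downward; lengths in mm; the calibration is good to about 2 mm. A picture is of the moment at which its call begins: read the wrist's pose just before it.
- r.job_done(): hands the job in; it is judged then, once.
The state is a dict: "time": time; "q": joint angles; "dq": joint speeds; "effort": joint torques, N m; "tcp_pos": TCP position; "ee_rot": TCP orientation; "ft_force": force on the tool from outside, world axes, zero at the start; "ft_torque": the same for the moment, N m; "finger_gap": finger opening in mm; "finger_force": force on a finger pad.
Only numpy, scipy, OpenCV 4.12 (cv2) and the standard library are available. Lean on these libraries where they do the work, as an engineer would, in place of code of your own. Each camera call takes 0.05 s, during which the arm holds its last target. There are 200 camera calls.

TASK

The dark wooden board that carries the green brush maker's press has lost the foot at one corner, the one with the metal plate on top, so it dips there when pressed. Push the wooden wedge along the bench, thin end first, under that corner just until the board no longer rocks but still stands level, then press down firmly on the metal plate with a fingertip for a moment to feel that the corner stays put, and leave the wedge there. Only push and press: do not lift or tip up the wedge, do not shove the board out of place, and leave the other things on the bench and the board where they are.

Things in the scene. Friction and masses are not known exactly. Their poses are not given: they have to be found in the camera images.
- press_board: dark wooden board 220 (x) x 300 (y) x 12 mm, 2.4 kg with the green press, loose on three round wooden feet 20 mm wide, 16 mm high, centred at x, y = (90, -130), (90, 130), (-90, -130) mm; the foot at (-90, 130) is missing. Level by itself. Origin: at bench level, 16 mm below the centre of its underside; x away from the robot, y to its left, z up. Near long edge x = -110 mm, top face z = 28 mm
- corner_plate: flat metal plate 50 x 50 x 3 mm fixed on the board over the missing foot, at x = -78, y = 118 mm of the board; origin: centre of its underside, axes as the board's. The spot to press, downwards, with 5 N or more. Unwedged, 2 to 4 N here tip the board (0.1 rad, 16 mm at the corner). The press, 235 mm tall, keeps to x > -50, y < 80 mm of the board
- plate_top (a point): centre of the corner plate's upper face, 31 mm above the bench while the board is level
- wedge: loose wooden wedge, 100 (x) x 50 mm (y), 30 to 65 g, flat on the bench before the board's near long edge, pointing roughly at the footless corner; 3 mm thick at the thin end (x = +50 mm), rising evenly to 23 mm at the upright heel face (x = -50 mm). Origin: centre of its underside; x to the thin end, z up
- wedge_tip (a point): middle of the wedge's thin end, on its underside (x = +50 mm of the wedge)
- corner_edge (a point): on the lower near edge of the board in front of the corner plate (x = -110, y = 118, z = 16 mm of the board). Pushed in square to this edge, the wedge meets the level underside with its thin end about 65 mm past the edge and 35 mm left outside; the resistance then jumps from about 1 N to several N. Pushed further it lifts or shoves the board
- board_spool: bystander: brown thread spool, 66 mm wide, 85 mm tall, standing on the board's near right part; origin: centre of its underside
- bench_spool: bystander: brown thread spool, 66 mm wide, 70 mm tall, standing on the bench right of the wedge; origin: centre of its underside
- brush_blank: bystander: flat wooden brush back with rounded edges, even thickness, 150 (x) x 50 (y) x 18 mm, lying on the bench left of the wedge; origin: centre of its underside
- dust_brush: bystander: hand brush lying on the bench at the right; origin on its underside
- mallet: bystander: hammer lying on the bench at the right; origin on its underside
- tin: bystander: metal can, 72 mm wide, 90 mm tall, far left; origin: centre of its underside
- pin_pot: bystander: open clay cup, 80 mm wide, 75 mm tall, at the left, nearer the robot; origin: centre of its underside
Things that resemble listed ones, but are neither listed nor needed, are in the scene too. Several things have the shape of the wedge; the one meant has the colours described above.

How it is judged:
By the outcome, as a careful person would: the job done as asked, in the order asked, and still so for the second after the job is handed in, with the robot touching nothing.
It also fails if it takes over 54 s, if anything falls off the work surface, if the arm or the gripper's body presses on something with over 40 N, if the wrist force passes 120 N, or if a joint passes its speed limit or range.

## Working session

There is one attempt and no reset: what is moved stays moved. The work goes in short steps, Python scripts to look and compute and a tool call to move; the robot and the scene stay as the last step left them, time stands still between calls to the robot, and variables do not carry over. Pictures are saved under pics/ and viewed, at most 10 in all, crops included, and the job is handed in when it is done.

Besides the shell and the picture viewer there is one more tool, called after ">>>" as a command line: name --argument value ..., lists and objects as JSON in quotes. carry_out: Moves the arm, as the interface text tells. Its arguments: {"type":"object","properties":{"steps":{"type":"array"},"newtons":{"type":"number"}},"required":["steps"]}

```bash
mkdir -p pics; cat > h.py <<'E'
import numpy as np, cv2
from cell import r
def save(name,fn):
    f=r.grab_frame(name); cv2.imwrite('pics/'+fn+'.png',cv2.cvtColor(f['img'],cv2.COLOR_RGB2BGR)); np.save('pics/'+fn+'.npy',f,allow_pickle=True); return f
def load(fn): return np.load('pics/'+fn+'.npy',allow_pickle=True).item()
def pt(f,u,v,z=None):
    F=200/np.tan(np.radians(f['vfov'])/2)
    d=np.array([(u-f['cx'])/F,(v-f['cy'])/F,1.]); R=np.array(f['rotation']);o=np.array(f['origin'])
    if z is None: return R@(d*np.median(f['range_z'][v-1:v+2,u-1:u+2]))+o
    w=R@d; return o+w*(z-o[2])/w[2]
E
python3 - <<'E'
from h import *
f=save('scene','s1');g=save('side','d1')
for x in(f,g):print(x['vfov'],x['cx'],x['cy'],x['origin'],x['rotation'])
print(r.sense())
E
```

```text
55.0542845108201 320.03389486351523 207.05018548684873 [925.4852806  626.08271661 789.07721993] [-1.33958834e+02 -6.87561093e-02  1.47693897e+02]
56.82301682502864 313.18101212089744 201.24068012834275 [ -35.13085541 -716.82103734  967.7145278 ] [-134.77390891   -0.98675032  -36.83603343]
{'time': 0.1, 'q': array([-70.90633974,  24.93188285,   1.43229767,  90.18255696,
        -0.66652398,  64.97377159,  -4.30396336]), 'dq': array([ 0.07107891,  0.01938557,  0.01943489, -0.16299655,  0.07627768,
        0.04271064,  0.04642551]), 'effort': array([ 3.13497061e-03, -6.71758533e+01,  1.02814492e+00, -3.16899455e+01,
        1.57873059e-02,  7.16540788e-03, -2.55473083e-07]), 'tcp_pos': array([263.72994634, 566.16008647, 241.61995417]), 'ee_rot': array([-1.79920360e+02,  6.16315692e-03,  1.55020697e+02]), 'ft_force': array([ 0.42139111, -0.37585204, -0.08391081]), 'ft_torque': array([-0.07490145,  0.02172727, -0.02085413]), 'finger_force': 0.0, 'finger_gap': 85.12673674191751}
```

View pics/s1.png

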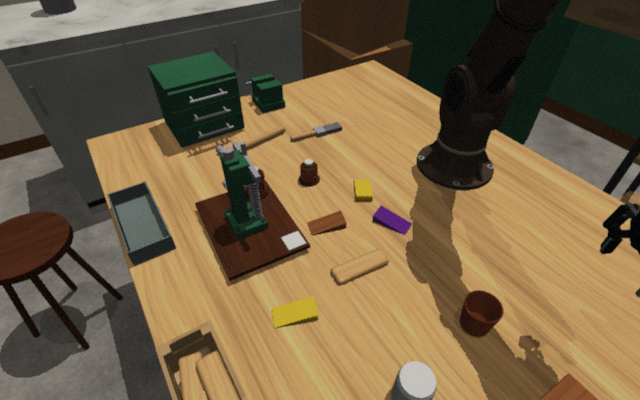

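View pics/d1.png

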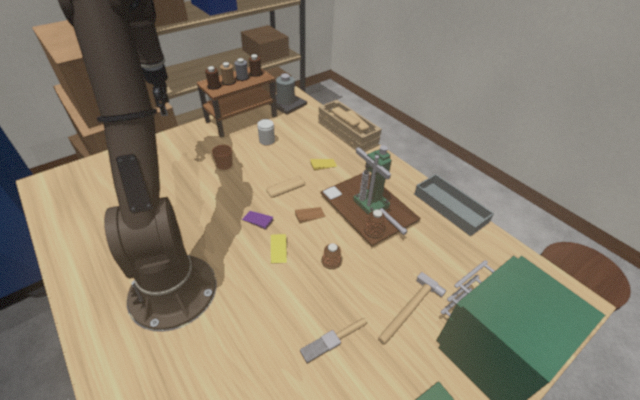

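The scene view shows the brown wedge at about (327,223), the plate at (293,241) and the blank at (360,266). The yellow and purple wedges are decoys. I'll enlarge that area.

```bash
sed -i "s/R=np.array(f\['rotation'\])/R=Rotation.from_euler('xyz',f['rotation'],degrees=True).as_matrix()/; 1a from scipy.spatial.transform import Rotation" h.py
python3 - <<'E'
from h import *
f=load('s1')
i=cv2.imread('pics/s1.png')[180:300,220:380]
cv2.imwrite('pics/c1.png',cv2.resize(i,None,fx=5,fy=5,interpolation=cv2.INTER_CUBIC))
for n,u,v in [('plate',293,241),('wedge',327,223),('bench',320,290),('blank',360,266),('spool',310,165)]:print(n,pt(f,u,v).round(1))
E
```

```text
plate [631.5  30.7  29. ]
wedge [511.    8.9  10.3]
bench [640.8 177.5  -3.2]
blank [525.7 182.5  16.8]
spool [ 450.3 -181.4   65.1]
```

View pics/c1.png

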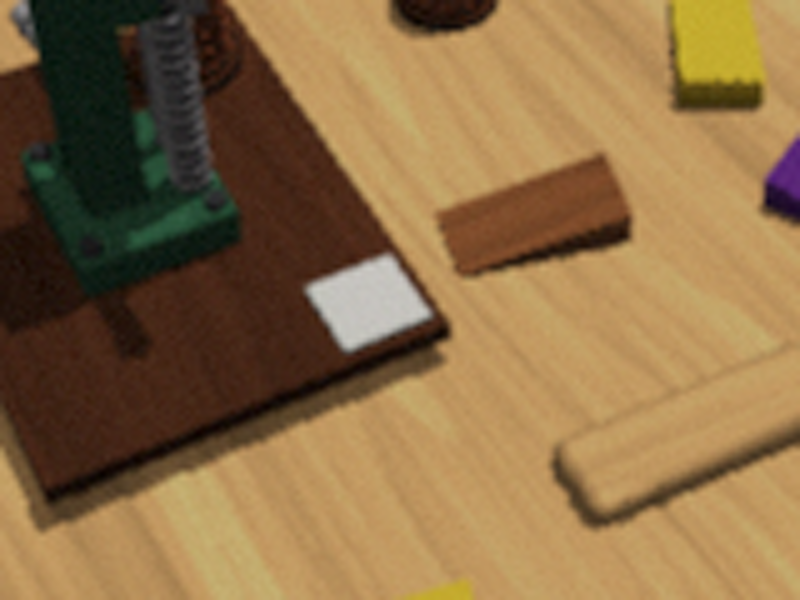

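```bash
python3 - <<'E'
from h import *
f=load('s1')
for n,u,v,z in [('p',305,290,31),('p',388,253,31),('p',432,317,31),('p',350,352,31),('boardNL',448,328,28),('boardFL',50,492,28),('boardNedge',255,40,28),('thinR',438,213,3),('thinL',462,272,3),('heelR',602,155,23),('heelL',630,215,23),('heelLb',628,238,0),('blankcorner',558,450,9),('blankc2',595,522,0)]:
  print(n,pt(f,u/5+220,v/5+180,z).round(1))
E
```

```text
p [653.8   6.4  31. ]
p [603.8   6.8  31. ]
p [607.  58.  31.]
p [654.3  55.8  31. ]
boardNL [602.5  66.5  28. ]
boardFL [816.8  52.5  28. ]
boardNedge [ 583.6 -189.1   28. ]
thinR [552.7 -27.6   3. ]
thinL [564.6  17.9   3. ]
heelR [ 4.598e+02 -3.000e-01  2.300e+01]
heelL [473.4  46.9  23. ]
heelLb [471.1  43.5   0. ]
blankcorner [589.2 150.1   9. ]
blankc2 [594.  190.5   0. ]
```

Estimates: board yaw is about -4°, corner edge at (599,34), wedge centre at (512,9) with yaw about -17°. Next I move over the wedge and look from close by.

>>> carry_out --steps '[[[0,0.236,-0.58,0,0,0,0.28],[0,0.236,-0.58,0,0,0,0.28],[0,0.236,-0.58,0,0,0,0.28],[0,0.236,-0.58,0,0,0,0.28],[0,0.236,-0.58,0,0,0,0.28],[0,0.236,-0.58,0,0,0,0.28],[0,0.236,-0.58,0,0,0,0.28],[0,0.236,-0.58,0,0,0,0.28]]]'

```text
time: 0.9
tcp_pos: [414.8, 194.0, 242.3]
ee_rot: [180.0, -0.0, 163.1]
ft_force: [1.5, 1.0, 0.3]
finger_gap: 0.3
finger_force: 0.0
```

```bash
python3 - <<'E'
from h import *
s=r.sense();print(s['time'],s['tcp_pos'],s['ee_rot'],s['finger_gap'])
E
```

```text
0.9 [414.83456462 193.99958308 242.29912911] [ 1.79991729e+02 -3.15900088e-03  1.63051905e+02] 0.2883712316423116
```

>>> carry_out --steps '[[[0,0.077,-0.244,0,0,0,0],[0,0.077,-0.244,0,0,0,0],[0,0.077,-0.244,0,0,0,0],[0,0.077,-0.244,0,0,0,0],[0,0.077,-0.244,0,0,0,0],[0,0.077,-0.244,0,0,0,0],[0,0.077,-0.244,0,0,0,0]]]'

```text
time: 1.6
tcp_pos: [491.5, -49.6, 242.0]
ee_rot: [-180.0, -0.0, 162.8]
ft_force: [-0.0, 0.5, 0.3]
finger_gap: -0.0
finger_force: 0.0
```

```bash
cat >> h.py <<'E'
def wrist(fn):
    s=r.sense(); T=np.eye(4); T[:3,:3]=Rotation.from_euler('xyz',s['ee_rot'],degrees=True).as_matrix(); T[:3,3]=s['tcp_pos']
    f=r.grab_frame('wrist'); M=T@np.array(f['T_tool_cam']); f['origin']=M[:3,3]; f['rotation']=Rotation.from_matrix(M[:3,:3]).as_euler('xyz',degrees=True)
    cv2.imwrite('pics/'+fn+'.png',cv2.cvtColor(f['img'],cv2.COLOR_RGB2BGR)); np.save('pics/'+fn+'.npy',f,allow_pickle=True); return f,s
E
python3 - <<'E'
from h import *
f,s=wrist('w1');print(s['time'],s['tcp_pos'],s['ee_rot'],s['ft_force'],f['T_tool_cam'],f['origin'])
E
```

```text
1.6 [491.51479955 -49.6374186  242.00680501] [-1.79963040e+02 -2.61476294e-02  1.62825181e+02] [-0.03143684  0.49429074  0.29736794] [[-8.99784853e-05 -9.52889777e-01 -3.03316772e-01  7.82753515e+01]
 [ 9.99998942e-01  3.54609991e-04 -1.41067908e-03 -3.25626334e-01]
 [ 1.45178083e-03 -3.03316578e-01  9.52888737e-01 -1.31407002e+02]
 [ 0.00000000e+00  0.00000000e+00  0.00000000e+00  1.00000000e+00]] [416.71606434 -26.7714622  373.44969774]
```

View pics/w1.png

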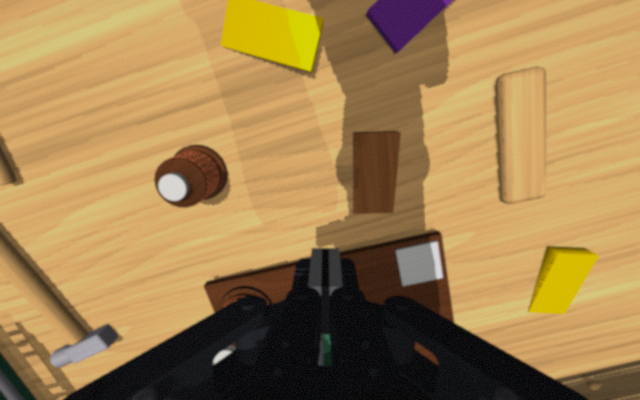

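The wedge heel spans (353,132)-(400,131) and its tip (353,212)-(393,213). The plate corners are near (397,247), (439,241), (443,280) and (402,287). The board's near edge runs from (206,283) to (440,232).

```bash
python3 - <<'E'
from h import *
f=load('w1')
for n,u,v,z in [('heelR',353,132,23),('heelL',400,131,23),('tipR',353,212,3),('tipL',393,213,3),('p',397,247,31),('p',439,241,31),('p',443,280,31),('p',402,287,31),('edgeR',206,283,28),('edgeL',440,232,28)]:
  print(n,pt(f,u,v,z).round(1))
E
```

```text
heelR [454.3  -7.2  23. ]
heelL [468.4  41.9  23. ]
tipR [550.3 -32.3   3. ]
tipL [566.2  14.9   3. ]
p [598.2   6.3  31. ]
p [605.2  55.6  31. ]
p [658.5  50.3  31. ]
p [ 6.533e+02 -3.000e-01  3.100e+01]
edgeR [ 577.7 -233.1   28. ]
edgeL [595.8  59.6  28. ]
```

>>> carry_out --steps '[[[0,0.01,-0.004,-0.05,0,0,0.2],[0,0.01,-0.004,-0.1,0,0,0.44],[0,0.01,-0.004,-0.15,0,0,0.44],[0,0.01,-0.004,-0.19,0,0,0.44],[0,0.01,-0.004,-0.215,0,0,0.44],[0,0.01,-0.004,-0.225,0,0,0.44],[0,0.01,-0.004,-0.225,0,0,0.44]]]'

```text
time: 2.35
tcp_pos: [500.8, -50.3, 16.5]
ee_rot: [180.0, -0.1, 175.8]
ft_force: [0.1, 0.4, 0.3]
finger_gap: 0.2
finger_force: 0.0
```

Clear of everything. Next I push sideways (+y), slowly.

>>> carry_out --steps '[[[0,0,0.012,0,0,0,0],[0,0,0.018,0,0,0,0],[0,0,0.022,0,0,0,0],[0,0,0.026,0,0,0,0],[0,0,0.03,0,0,0,0],[0,0,0.034,0,0,0,0],[0,0,0.038,0,0,0,0],[0,0,0.042,0,0,0,0]]]'

```text
time: 3.15
tcp_pos: [502.2, -10.7, 17.9]
ee_rot: [-180.0, 0.1, 175.6]
ft_force: [-0.2, -5.1, 8.1]
finger_gap: -0.0
finger_force: 4.0
```

```bash
python3 - <<'E'
from h import *
f,s=wrist('w2');print(s['time'],s['tcp_pos'],s['ft_force'])
g=save('scene','s2')
i=cv2.imread('pics/s2.png')[180:280,260:380]
cv2.imwrite('pics/c2.png',cv2.resize(i,None,fx=5,fy=5,interpolation=cv2.INTER_CUBIC))
E
```

```text
3.15 [502.24123989 -10.74674679  17.89523219] [-0.19051919 -5.07268075  8.07951332]
```

View pics/w2.png

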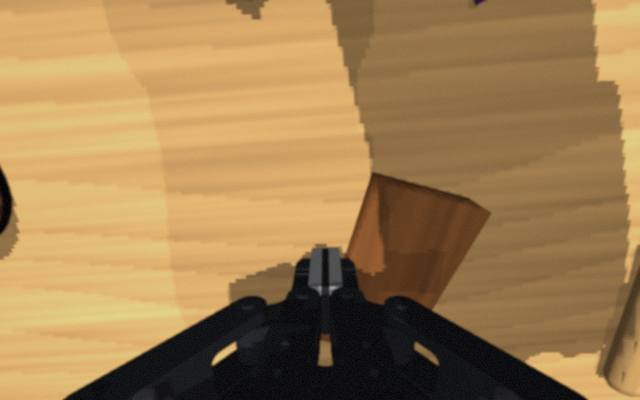

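View pics/c2.png

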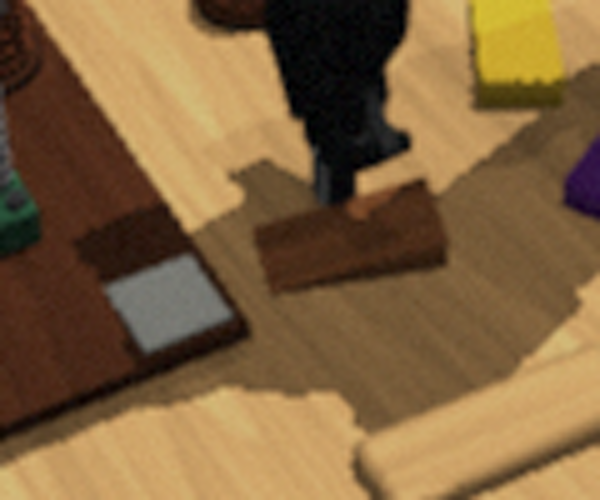

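```bash
python3 - <<'E'
from h import *
f=load('s2')
for n,u,v,z in [('tipR',255,230,3),('tipL',275,293,3),('heelR',425,182,23),('heelL',447,238,23),('heelLb',445,265,0),('finger end',332,205,8)]:
  print(n,pt(f,u/5+260,v/5+180,z).round(1))
f=load('w2')
for n,u,v,z in [('heelR',374,174,23),('heelL',490,213,23),('L',435,305,8)]:
  print(n,pt(f,u,v,z).round(1))
E
```

```text
tipR [551.4 -11.2   3. ]
tipL [566.7  34.7   3. ]
heelR [461.1  24.4  23. ]
heelL [475.6  66.   23. ]
heelLb [474.8  65.2   0. ]
finger end [ 5.069e+02 -4.000e-01  8.000e+00]
heelR [453.2  12.7  23. ]
heelL [473.9  61.3  23. ]
L [529.2  44.6   8. ]
```

The side face of the finger slopes, so it pins the wedge: the wedge moved over about 20 mm but didn't turn. I'll back off, turn the tool a quarter so a flat finger face pushes, and continue ahead of the wedge's centre.

>>> carry_out --steps '[[[0,0,-0.03,0,0,0,0],[0,0,-0.04,0,0,0,-0.25],[0,0,-0.04,0.02,0,0,-0.5],[0,0,-0.04,0.02,0,0,-0.785],[0,0,-0.04,0.02,0,0,-0.785]]]'

```text
time: 3.75
tcp_pos: [501.8, -49.6, 37.6]
ee_rot: [180.0, 0.0, 153.0]
ft_force: [-0.0, 0.3, 0.0]
finger_gap: 0.3
finger_force: 0.0
```

>>> carry_out --steps '[[[0,0,0,0,0,0,-0.25],[0,0,0,0,0,0,-0.5],[0,0,0,0,0,0,-0.785],[0,0,0,0,0,0,-0.785]]]'

```text
time: 4.15
tcp_pos: [501.2, -49.5, 36.9]
ee_rot: [-179.9, -0.0, 130.8]
ft_force: [0.2, -0.0, -0.2]
finger_gap: 0.1
finger_force: 0.0
```

>>> carry_out --steps '[[[0,0,0,0,0,0,-0.25],[0,0,0,0,0,0,-0.5],[0,0,0,0,0,0,-0.785],[0,0,0,0,0,0,-0.785]]]'

```text
time: 4.55
tcp_pos: [501.3, -49.7, 37.0]
ee_rot: [-179.9, 0.0, 108.4]
ft_force: [0.2, -0.1, 0.2]
finger_gap: -0.2
finger_force: 0.0
```

>>> carry_out --steps '[[[0,0,0,0,0,0,-0.25],[0,0,0,0,0,0,-0.5],[0,0,0,0,0,0,-0.785],[0,0,0,0,0,0,-0.785]]]'

```text
time: 4.95
tcp_pos: [501.3, -49.8, 37.0]
ee_rot: [-179.9, 0.0, 86.0]
ft_force: [-0.4, -0.5, 0.6]
finger_gap: 0.2
finger_force: 0.0
```

>>> carry_out --steps '[[[0,0.017,0.005,-0.01,0,0,0],[0,0.017,0.01,-0.022,0,0,0],[0,0.017,0.02,-0.022,0,0,0],[0,0.017,0.028,-0.022,0,0,0],[0,0.017,0.034,-0.022,0,0,0],[0,0.017,0.04,-0.022,0,0,0],[0,0.017,0.046,-0.022,0,0,0],[0,0.017,0.046,-0.022,0,0,0]]]'

```text
time: 5.75
tcp_pos: [518.6, -2.7, 15.5]
ee_rot: [180.0, -0.0, 85.8]
ft_force: [1.1, 0.5, -0.3]
finger_gap: 0.1
finger_force: 0.0
```

```bash
python3 - <<'E'
from h import *
s=r.sense();print(s['time'],s['tcp_pos'],s['ft_force'])
g=save('scene','s3')
i=cv2.imread('pics/s3.png')[180:280,260:380]
cv2.imwrite('pics/c3.png',cv2.resize(i,None,fx=6,fy=6,interpolation=cv2.INTER_CUBIC))
E
```

```text
5.75 [518.64683015  -2.73422167  15.45311337] [ 1.09321624  0.54373644 -0.2880501 ]
```

View pics/c3.png

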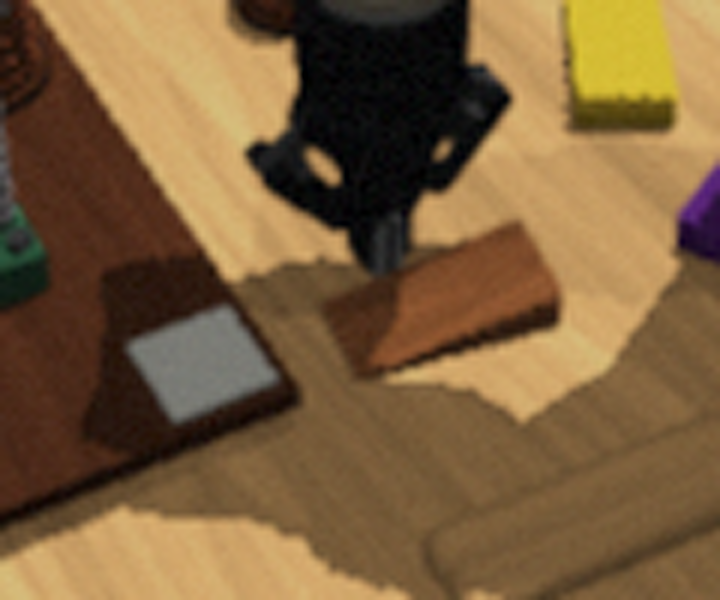

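```bash
cat >> h.py <<'E'
def pose(f,k,u0,v0,c):
    P=[pt(f,u/k+u0,v/k+v0,z)[:2] for (u,v),z in zip(c,(3,3,23,23))]
    t=(P[0]+P[1])/2;h=(P[2]+P[3])/2;d=t-h
    print('tip',t.round(1),'heel',h.round(1),'ctr',((t+h)/2).round(1),'yaw',np.degrees(np.arctan2(d[1],d[0])).round(1),np.linalg.norm(d).round(1))
E
python3 - <<'E'
from h import *
f=load('s3')
pose(f,6,260,180,[(325,305),(358,375),(522,223),(560,293)])
for c in [(125,345),(228,305),(280,378),(180,425)]: print(pt(f,c[0]/6+260,c[1]/6+180,31).round(1))
E
```

```text
tip [558.5  31.3] heel [463.6  52.6] ctr [511.   41.9] yaw -12.7 97.2
[653.4   4.6  31. ]
[603.4   8.1  31. ]
[605.7  57.2  31. ]
[655.  57.  31.]
```

>>> carry_out --steps '[[[0,0,-0.03,0,0,0,0],[0,0,-0.04,0.045,0,0,0.25],[0,-0.03,-0.04,0.075,0,0,0.5],[0,-0.07,-0.03,0.085,0,0,0.785],[0,-0.085,-0.02,0.085,0,0,0.785]]]'

```text
time: 6.3
tcp_pos: [430.7, -24.7, 101.4]
ee_rot: [180.0, -0.1, 108.3]
ft_force: [0.9, -0.2, -0.7]
finger_gap: 0.1
finger_force: 0.0
```

>>> carry_out --steps '[[[0,0,0.03,0,0,0,0.25],[0,0,0.068,0,0,0,0.5],[0,0,0.068,0,0,0,0.785],[0,0,0.068,0,0,0,0.785]]]'

```text
time: 6.7
tcp_pos: [433.6, 44.7, 100.5]
ee_rot: [180.0, -0.0, 130.9]
ft_force: [0.3, -0.7, -0.1]
finger_gap: -0.4
finger_force: 0.0
```

>>> carry_out --steps '[[[0,0,0,0,0,0,0.25],[0,0,0,0,0,0,0.5],[0,0,0,0,0,0,0.785],[0,0,0,0,0,0,0.785]]]'

```text
time: 7.1
tcp_pos: [433.6, 42.7, 100.4]
ee_rot: [-180.0, 0.0, 152.9]
ft_force: [0.1, -0.3, 0.8]
finger_gap: 0.1
finger_force: 0.0
```

>>> carry_out --steps '[[[0,0,0,0,0,0,0.25],[0,0,0,0,0,0,0.5],[0,0,0,0,0,0,0.785],[0,0,0,0,0,0,0.785]]]'

```text
time: 7.5
tcp_pos: [433.6, 43.2, 100.3]
ee_rot: [-180.0, -0.0, 175.3]
ft_force: [-0.7, 0.1, -0.5]
finger_gap: 0.2
finger_force: 0.0
```

```bash
python3 - <<'E'
from h import *
f=load('s1')
# decoy footprints near heel: yellow & purple by colour
i=f['img'].astype(int);R,G,B=i[...,0],i[...,1],i[...,2]
for n,m in (('purple',(B>R+20)&(B>G+30)),('yellow',(R>B+90)&(G>B+80))):
  v,u=np.nonzero(m); k=(u>335)&(u<420)&(v>170)&(v<245)
  P=np.array([pt(f,a,b,10)[:2] for a,b in zip(u[k],v[k])]); print(n,P.min(0),P.max(0),len(P))
s=r.sense();print(s['time'],s['tcp_pos'],s['ee_rot'],s['ft_force'],s['q'])
E
```

```text
purple [313.89893466  35.37793262] [382.20473827 152.55969569] 441
yellow [ 296.12112867 -105.34730157] [372.97300436 -13.26498964] 298
7.5 [433.59101361  43.17463596 100.30710145] [-1.79998806e+02 -9.52773637e-03  1.75340703e+02] [-0.72922403  0.11891921 -0.54418438] [-29.67194727  19.32638433  21.25267227 126.27515237 -11.7193103
  36.20735088  85.32599055]
```

>>> carry_out --steps '[[[0,0,0,-0.045,0,0,0.02],[0,0,0,-0.085,0,0,0.02],[0,0.006,0,-0.085,0,0,0.02],[0,0.012,0,-0.085,0,0,0.02],[0,0.02,-0.001,-0.085,0,0,0.02],[0,0.028,-0.002,-0.085,0,0,0.02],[0,0.036,-0.003,-0.085,0,0,0.02],[0,0.042,-0.004,-0.085,0,0,0.02]]]'

```text
time: 8.3
tcp_pos: [476.7, 40.0, 15.7]
ee_rot: [180.0, 0.1, 176.2]
ft_force: [-0.2, 0.2, 0.3]
finger_gap: 0.3
finger_force: 0.2
```

```bash
python3 - <<'E'
from h import *
s=r.sense();print(s['time'],s['tcp_pos'],s['ft_force'])
g=save('scene','s4')
i=cv2.imread('pics/s4.png')[180:280,260:380]
cv2.imwrite('pics/c4.png',cv2.resize(i,None,fx=6,fy=6,interpolation=cv2.INTER_CUBIC))
E
```

```text
8.3 [476.69742503  40.00616955  15.65257476] [-0.23804144  0.17409236  0.29634228]
```

View pics/c4.png

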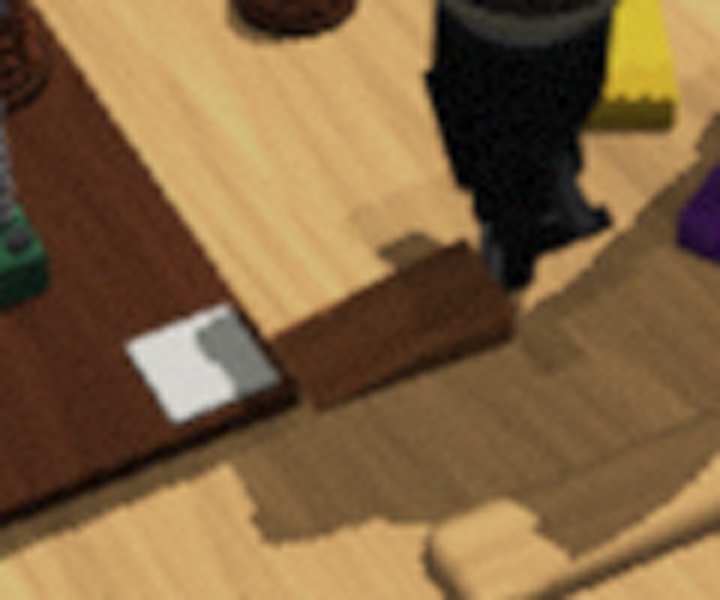

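```bash
python3 - <<'E'
from h import *
f=load('s4')
pose(f,6,260,180,[(275,335),(318,410),(470,240),(515,312)])
E
```

```text
tip [585.9  36.9] heel [489.   50.1] ctr [537.4  43.5] yaw -7.7 97.8
```

>>> carry_out --steps '[[[0,0.006,0,0,0,0,0],[0,0.012,-0.001,0,0,0,0],[0,0.018,-0.001,0,0,0,0],[0,0.024,-0.002,0,0,0,0],[0,0.03,-0.002,0,0,0,0],[0,0.036,-0.002,0,0,0,0],[0,0.042,-0.003,0,0,0,0],[0,0.046,-0.003,0,0,0,0]]]'

```text
time: 9.15
tcp_pos: [522.3, 36.9, 15.3]
ee_rot: [-180.0, 0.0, 176.2]
ft_force: [1.1, -0.2, 0.4]
finger_gap: -0.3
finger_force: 0.2
```

```bash
python3 - <<'E'
from h import *
s=r.sense();print(s['time'],s['tcp_pos'],s['ft_force'])
g=save('scene','s5')
i=cv2.imread('pics/s5.png')[180:280,260:380]
cv2.imwrite('pics/c5.png',cv2.resize(i,None,fx=6,fy=6,interpolation=cv2.INTER_CUBIC))
E
```

```text
9.15 [522.30892458  36.90773505  15.31767215] [ 1.1367542  -0.17652885  0.35558981]
```

View pics/c5.png

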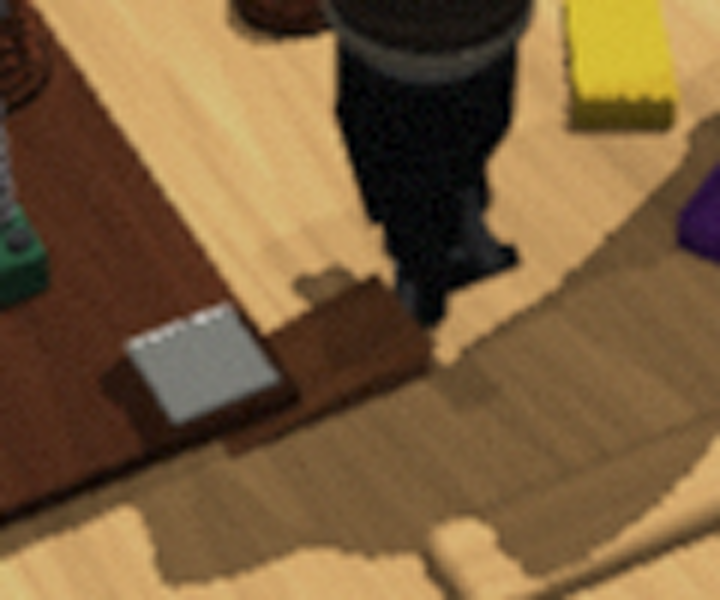

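```bash
python3 - <<'E'
from h import *
f=load('s5')
for c,z in [((375,280),23),((432,350),23),((232,455),3),((298,398),28)]: print(pt(f,c[0]/6+260,c[1]/6+180,z).round(1))
E
```

```text
[535.7  23.9  23. ]
[537.2  73.   23. ]
[634.1  62.7   3. ]
[603.7  68.8  28. ]
```

>>> carry_out --steps '[[[0,-0.006,0,0,0,0,0],[0,-0.006,0.01,0,0,0,0],[0,-0.003,0.01,0,0,0,0],[0,0.003,0.01,0,0,0,0],[0,0.007,0.01,0,0,0,0],[0,0.011,0.009,0,0,0,0],[0,0.014,0.009,0,0,0,0],[0,0.016,0.009,0,0,0,0]]]'

```text
time: 10.0
tcp_pos: [538.0, 45.8, 15.3]
ee_rot: [-180.0, 0.0, 176.2]
ft_force: [-0.9, -0.9, -0.4]
finger_gap: -0.0
finger_force: 0.2
```

>>> carry_out --steps '[[[0,0.001,0,0,0,0,0],[0,0.002,0,0,0,0,0],[0,0.003,0,0,0,0,0],[0,0.003,0,0,0,0,0]]]'

```text
time: 10.4
tcp_pos: [540.7, 46.1, 15.4]
ee_rot: [180.0, 0.0, 176.2]
ft_force: [-0.3, 0.1, -0.1]
finger_gap: -0.1
finger_force: 0.0
```

>>> carry_out --steps '[[[0,0.001,0,0,0,0,0],[0,0.002,0,0,0,0,0],[0,0.003,0,0,0,0,0]]]'

```text
time: 10.7
tcp_pos: [543.7, 46.1, 15.3]
ee_rot: [180.0, -0.0, 176.2]
ft_force: [-0.7, 0.2, -0.5]
finger_gap: 0.1
finger_force: 0.1
```

>>> carry_out --steps '[[[0,0.001,0,0,0,0,0],[0,0.002,0,0,0,0,0]]]'

```text
time: 10.9
tcp_pos: [545.7, 46.1, 15.3]
ee_rot: [-180.0, -0.0, 176.2]
ft_force: [-0.5, -0.3, 0.2]
finger_gap: 0.1
finger_force: 0.1
```

>>> carry_out --steps '[[[0,0.001,0,0,0,0,0],[0,0.001,0,0,0,0,0]]]'

```text
time: 11.1
tcp_pos: [546.8, 46.1, 15.4]
ee_rot: [180.0, 0.0, 176.2]
ft_force: [-0.6, -0.8, 0.1]
finger_gap: 0.1
finger_force: 0.0
```

>>> carry_out --steps '[[[0,0.001,0,0,0,0,0],[0,0.001,0,0,0,0,0]]]'

```text
time: 11.3
tcp_pos: [547.7, 46.1, 15.3]
ee_rot: [180.0, 0.0, 176.2]
ft_force: [0.2, -0.2, -0.6]
finger_gap: 0.0
finger_force: 0.0
```

>>> carry_out --steps '[[[0,0.001,0,0,0,0,0],[0,0.001,0,0,0,0,0]]]'

```text
time: 11.5
tcp_pos: [548.8, 46.1, 15.3]
ee_rot: [180.0, 0.0, 176.2]
ft_force: [0.7, 0.5, 0.8]
finger_gap: -0.1
finger_force: 0.0
```

>>> carry_out --steps '[[[0,0.001,0,0,0,0,0],[0,0.001,0,0,0,0,0]]]'

```text
time: 11.7
tcp_pos: [549.8, 46.1, 15.3]
ee_rot: [180.0, 0.0, 176.2]
ft_force: [0.1, -0.3, -0.2]
finger_gap: 0.1
finger_force: 0.0
```

>>> carry_out --steps '[[[0,0.001,0,0,0,0,0],[0,0.001,0,0,0,0,0]]]'

```text
time: 11.9
tcp_pos: [550.8, 46.1, 15.4]
ee_rot: [180.0, 0.0, 176.2]
ft_force: [0.6, -0.4, -0.5]
finger_gap: -0.6
finger_force: 0.0
```

>>> carry_out --steps '[[[0,0.001,0,0,0,0,0],[0,0.001,0,0,0,0,0]]]'

```text
time: 12.1
tcp_pos: [551.8, 46.1, 15.3]
ee_rot: [180.0, 0.0, 176.2]
ft_force: [0.1, 0.5, 0.1]
finger_gap: -0.1
finger_force: 0.0
```

```bash
cat >> h.py <<'E'
def prof(name):
    f=r.grab_frame(name); F=200/np.tan(np.radians(f['vfov'])/2)
    v,u=np.mgrid[0:400,0:640]; Z=f['range_z']; d=np.stack([(u-f['cx'])/F*Z,(v-f['cy'])/F*Z,Z],-1)
    P=d@Rotation.from_euler('xyz',f['rotation'],degrees=True).as_matrix().T+f['origin']
    P=P[(Z>0)]; P=P[(P[:,0]>540)&(P[:,0]<660)&(P[:,1]>25)&(P[:,1]<64)]
    print(name,[(x,round(float(np.median(q)),1),len(q)) for x in range(540,660,5) for q in [P[(P[:,0]>=x)&(P[:,0]<x+5),2]] if len(q)>1])
E
python3 - <<'E'
from h import *
prof('scene');prof('side');s=r.sense();print(s['time'],s['tcp_pos'],s['ft_force'])
E
```

```text
scene [(540, 463.2, 61), (545, 455.5, 67), (550, 447.5, 71), (555, 431.4, 101), (560, 410.0, 171), (565, 89.6, 125), (570, 406.0, 68), (575, 402.7, 78), (580, 323.5, 98), (585, 236.1, 300), (590, 281.3, 373), (595, 367.8, 79), (600, 25.5, 29), (605, 27.3, 33), (610, 25.6, 33), (615, 27.8, 38), (620, 25.7, 33), (625, 27.6, 33), (630, 25.8, 40), (635, 26.6, 37), (640, 26.7, 38), (645, 27.1, 32), (650, 25.3, 41), (655, 25.1, 34)]
side [(540, 31.3, 57), (545, 2.3, 13), (550, 23.7, 15), (555, 50.6, 15), (560, 15.5, 11), (565, 20.1, 4), (570, 20.9, 4), (575, 19.0, 2), (580, 18.4, 6), (585, 16.6, 3), (590, 15.3, 3), (595, 16.9, 7), (600, 28.8, 5), (605, 30.4, 9), (610, 30.2, 9), (615, 29.6, 6), (620, 30.5, 10), (625, 31.9, 5), (630, 30.2, 8), (635, 29.8, 4), (640, 29.0, 9), (645, 30.9, 8), (650, 29.7, 5), (655, 27.2, 8)]
12.2 [551.67520214  46.07575211  15.32730979] [-0.32492518  0.1117574   0.11251471]
```

>>> carry_out --steps '[[[0,0.001,0,0,0,0,0],[0,0.001,0,0,0,0,0]]]'

```text
time: 12.4
tcp_pos: [552.6, 46.1, 15.3]
ee_rot: [180.0, -0.0, 176.2]
ft_force: [-1.2, -0.6, 0.5]
finger_gap: -0.1
finger_force: 0.1
```

>>> carry_out --steps '[[[0,0.001,0,0,0,0,0],[0,0.001,0,0,0,0,0]]]'

```text
time: 12.6
tcp_pos: [553.1, 46.1, 15.2]
ee_rot: [-180.0, -0.1, 176.2]
ft_force: [-2.9, 0.1, 2.3]
finger_gap: 0.0
finger_force: 1.4
```

>>> carry_out --steps '[[[0,0.0005,0,0,0,0,0],[0,0.0005,0,0,0,0,0]]]'

```text
time: 12.8
tcp_pos: [553.3, 46.1, 15.2]
ee_rot: [-180.0, -0.1, 176.2]
ft_force: [-5.1, 0.2, 4.1]
finger_gap: 0.3
finger_force: 2.6
```

Resistance jumped to about 5 N, so the wedge is seated. I'll back off and go over the plate.

>>> carry_out --steps '[[[0,-0.01,0,0,0,0,0],[0,-0.03,0,0,0,0,0],[0,-0.03,0,0.05,0,0,0],[0,-0.03,0,0.1,-0.2,0,0],[0,0.015,0,0.1,-0.2,0,0],[0,0.05,-0.003,0.095,-0.2,0,0],[0,0.068,-0.005,0.085,-0.2,0,0],[0,0.068,-0.005,0.085,-0.2,0,0]]]'

```text
time: 13.6
tcp_pos: [623.8, 41.0, 99.4]
ee_rot: [-174.2, 0.5, 176.3]
ft_force: [-0.6, 0.2, -0.1]
finger_gap: 0.1
finger_force: 0.0
```

```bash
python3 - <<'E'
from h import *
prof('scene');s=r.sense();print(s['time'],s['tcp_pos'],s['ft_force'])
f,s=wrist('w6')
a=f['img']; g=save('scene','s6')
b=cv2.imread('pics/s6.png')[170:290,200:360]; b=cv2.resize(b,(600,450),interpolation=cv2.INTER_CUBIC)
cv2.imwrite('pics/c6.png',b)
E
```

```text
scene [(540, -2.4, 22), (545, -2.1, 20), (550, -1.9, 13), (555, -1.4, 8), (560, 21.6, 11), (565, 20.3, 22), (570, 19.6, 26), (575, 18.0, 26), (580, 18.0, 35), (585, 17.4, 38), (590, 17.0, 44), (595, 524.9, 45), (600, 520.4, 61), (605, 516.9, 72), (610, 498.1, 82), (615, 498.8, 103), (620, 497.9, 107), (625, 497.4, 93), (630, 116.5, 153), (635, 162.3, 137), (640, 342.2, 98), (645, 489.5, 88), (650, 409.4, 106), (655, 259.8, 153)]
13.65 [622.27653277  40.80857626  99.6143722 ] [-1.0171775   0.46468167 -0.23203444]
```

View pics/c6.png

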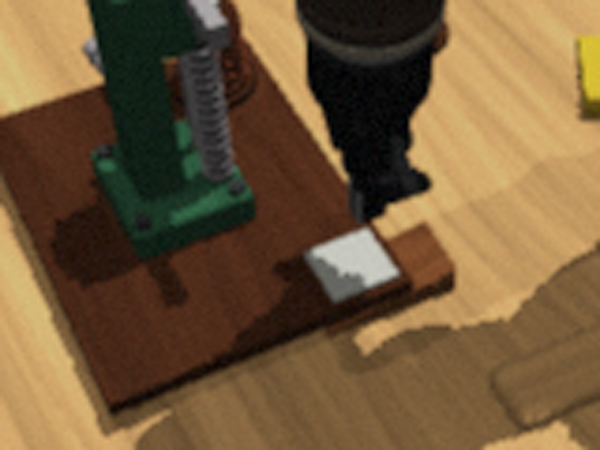

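The wedge is under the corner with about 35 mm left outside, and the gripper hangs clear of the press. I'll lower onto the plate.

>>> carry_out --steps '[[[0,0,0,-0.02,0,0,0],[0,0,0,-0.035,0,0,0],[0,0,0,-0.044,0,0,0],[0,0,0,-0.048,0,0,0],[0,0,0,-0.051,0,0,0],[0,0,0,-0.053,0,0,0],[0,0,0,-0.053,0,0,0]]]'

```text
time: 14.45
tcp_pos: [622.3, 41.1, 47.5]
ee_rot: [-174.3, 0.4, 176.2]
ft_force: [-0.5, 0.1, 0.6]
finger_gap: -0.4
finger_force: 0.0
```

>>> carry_out --steps '[[[0,0,0,-0.001,0,0,0],[0,0,0,-0.002,0,0,0],[0,0,0,-0.002,0,0,0]]]'

```text
time: 14.75
tcp_pos: [622.1, 41.1, 45.4]
ee_rot: [-174.3, 0.4, 176.2]
ft_force: [-0.3, 0.4, -0.6]
finger_gap: -0.3
finger_force: 0.0
```

>>> carry_out --steps '[[[0,0,0,-0.001,0,0,0],[0,0,0,-0.0015,0,0,0],[0,0,0,-0.0015,0,0,0]]]'

```text
time: 15.05
tcp_pos: [622.1, 41.1, 43.8]
ee_rot: [-174.3, 0.4, 176.2]
ft_force: [0.5, 0.8, 0.6]
finger_gap: 0.1
finger_force: 0.0
```

>>> carry_out --steps '[[[0,0,0,-0.0005,0,0,0],[0,0,0,-0.001,0,0,0],[0,0,0,-0.001,0,0,0]]]'

```text
time: 15.35
tcp_pos: [622.2, 41.1, 42.8]
ee_rot: [-174.3, 0.4, 176.2]
ft_force: [-0.9, 0.3, 0.3]
finger_gap: -0.1
finger_force: 0.1
```

>>> carry_out --steps '[[[0,0,0,-0.0005,0,0,0],[0,0,0,-0.001,0,0,0],[0,0,0,-0.001,0,0,0]]]'

```text
time: 15.65
tcp_pos: [622.2, 41.1, 42.5]
ee_rot: [-174.3, 0.4, 176.2]
ft_force: [-2.4, -0.3, 8.0]
finger_gap: -0.3
finger_force: 3.9
```

>>> carry_out --steps '[[[0,0,0,-0.0005,0,0,0],[0,0,0,-0.0005,0,0,0],[0,0,0,-0.0005,0,0,0],[0,0,0,-0.0005,0,0,0],[0,0,0,-0.0005,0,0,0],[0,0,0,-0.0005,0,0,0],[0,0,0,-0.0005,0,0,0],[0,0,0,-0.0005,0,0,0]]]'

```text
time: 16.45
tcp_pos: [622.2, 41.1, 42.3]
ee_rot: [-174.3, 0.4, 176.2]
ft_force: [-4.7, 0.2, 11.6]
finger_gap: 0.1
finger_force: 5.9
```

The corner holds at 11.6 N and doesn't sink. I'll retreat straight up and check.

>>> carry_out --steps '[[[0,0,0,0.005,0,0,0],[0,0,0,0.03,0,0,0],[0,-0.01,0,0.07,0,0,0],[0,-0.05,0,0.11,0,0,0],[0,-0.1,0.02,0.14,0,0,0],[0,-0.14,0.03,0.15,0,0,0],[0,-0.14,0.03,0.15,0,0,0]]]'

```text
time: 17.15
tcp_pos: [478.4, 72.5, 192.6]
ee_rot: [-174.4, 0.3, 176.4]
ft_force: [0.2, 0.6, -0.2]
finger_gap: -0.0
finger_force: 0.0
```

```bash
python3 - <<'E'
from h import *
prof('side');prof('scene');g=save('scene','s7')
a=cv2.imread('pics/s6.png').astype(int)[215:290,200:300];b=cv2.imread('pics/s1.png').astype(int)[215:290,200:300]; c=cv2.imread('pics/s7.png').astype(int)[215:290,200:300]
# board shift since the start, from its left half
p=lambda x:cv2.cvtColor(x.astype('uint8'),cv2.COLOR_BGR2GRAY).astype('float32')[0:60,0:60]
print(cv2.phaseCorrelate(p(b),p(c)));s=r.sense();print(s['time'],s['tcp_pos'],s['ft_force'])
E
```

```text
side [(540, 1.3, 10), (545, -0.6, 9), (550, 0.0, 11), (555, -1.2, 11), (560, 7.1, 25), (565, 20.3, 18), (570, 21.0, 7), (575, 19.5, 11), (580, 18.4, 5), (585, 17.7, 9), (590, 16.7, 9), (595, 19.9, 18), (600, 26.7, 12), (605, 29.6, 10), (610, 30.9, 9), (615, 29.5, 7), (620, 28.7, 7), (625, 29.4, 7), (630, 29.2, 9), (635, 30.5, 8), (640, 28.6, 7), (645, 29.8, 8), (650, 30.0, 7), (655, 28.2, 6)]
scene [(540, -1.8, 20), (545, -2.1, 22), (550, -1.7, 14), (555, -0.8, 6), (560, 20.0, 8), (565, 20.0, 28), (570, 18.4, 24), (575, 17.8, 26), (580, 16.3, 28), (585, 15.7, 30), (590, 15.4, 21), (595, 18.9, 20), (600, 24.2, 26), (605, 26.1, 34), (610, 27.0, 35), (615, 26.8, 35), (620, 27.0, 36), (625, 26.8, 37), (630, 26.0, 33), (635, 26.3, 37), (640, 26.6, 35), (645, 27.5, 37), (650, 25.0, 43), (655, 25.8, 35)]
((-0.07493584777958873, -0.1411885825017336), 1.0103099584579467)
17.3 [482.54181094  71.50157024 191.76798401] [ 0.89419032 -0.08392804 -1.50313664]
```

The board has not moved and is still level, and the wedge is in place. Handing in.

```bash
python3 -c "
from cell import r
print(r.job_done())"
```

```text
the job is handed in; nothing more can be done
None
```

I pushed the wedge under the footless corner until the resistance jumped to about 5 N. Pressed with about 11.6 N on the metal plate, the corner held. The board stayed level and in place, the wedge was left there, and the job is handed in.

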